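Set out capacitors by height for fitting to a board

TASK

Boards are stuffed with the lowest parts first, so set the four black capacitors out on the kitting strip in order of height: the shortest in the pocket next to the circuit board, then each taller one in the next pocket along, the tallest furthest away. Stand each upright with its pins up, in the middle of its pocket and fully down on the floor of it, and put them down without dropping them. Leave the transformer that stands among them where it is.

Things in the scene. Friction and masses are not known exactly. Their poses are not given: they have to be found in the camera images.
- cap_35: Can capacitor, upright black cylinder 25 mm in diameter and 35 mm high, standing on its flat can end, with two 6 mm solder pins on top (the pins are beyond the 35 mm) and a light stripe down one side. Loose, rigid. Origin at the centre of its underside, z up along the can.
- cap_50: Can capacitor, upright black cylinder 30 mm in diameter and 50 mm high, standing on its flat can end, with two 6 mm solder pins on top (the pins are beyond the 50 mm) and a light stripe down one side. Loose, rigid. Origin at the centre of its underside, z up along the can.
- cap_65: Can capacitor, upright black cylinder 35 mm in diameter and 65 mm high, standing on its flat can end, with two 6 mm solder pins on top (the pins are beyond the 65 mm) and a light stripe down one side. Loose, rigid. Origin at the centre of its underside, z up along the can.
- cap_80: Can capacitor, upright black cylinder 40 mm in diameter and 80 mm high, standing on its flat can end, with two 6 mm solder pins on top (the pins are beyond the 80 mm) and a light stripe down one side. Loose, rigid. Origin at the centre of its underside, z up along the can.
- tile_a: One of four alike grey tiles, fixed side by side in a straight row on an aluminium rail (the kitting strip), 80 mm between pocket centres. 84 mm (x) by 78.5 mm (y, along the row), top 18 mm above the bench; round pocket in the middle, 58 mm across, floor 10 mm above the bench. Origin: centre of its underside, 4 mm below the pocket floor. The letters' order is random.
- tile_b: One of four alike grey tiles, fixed side by side in a straight row on an aluminium rail (the kitting strip), 80 mm between pocket centres. 84 mm (x) by 78.5 mm (y, along the row), top 18 mm above the bench; round pocket in the middle, 58 mm across, floor 10 mm above the bench. Origin: centre of its underside, 4 mm below the pocket floor. The letters' order is random.
- tile_c: One of four alike grey tiles, fixed side by side in a straight row on an aluminium rail (the kitting strip), 80 mm between pocket centres. 84 mm (x) by 78.5 mm (y, along the row), top 18 mm above the bench; round pocket in the middle, 58 mm across, floor 10 mm above the bench. Origin: centre of its underside, 4 mm below the pocket floor. The letters' order is random.
- tile_d: One of four alike grey tiles, fixed side by side in a straight row on an aluminium rail (the kitting strip), 80 mm between pocket centres. 84 mm (x) by 78.5 mm (y, along the row), top 18 mm above the bench; round pocket in the middle, 58 mm across, floor 10 mm above the bench. Origin: centre of its underside, 4 mm below the pocket floor. The letters' order is random.
- board: Brown circuit board in a dark holder, 110 mm (x) by 120 mm (y, along the row), 37 mm high, fixed in line with the row of tiles at one end of it, which end is random (a dark grey multimeter, 45 mm high, lies at the other end). Origin: centre of its underside, 140 mm from the nearest pocket's centre; the others are 220, 300 and 380 mm away.
- transformer: Small power transformer, laminated steel core with yellow coil, 47 by 60 mm and 50 mm high, loose, about 0.4 kg, standing on the bench among the capacitors. Not part of the kit. Origin at the centre of its underside, z up.
Not all that is in view belongs to the job. Leave any white look-alike of the cap_50 alone. Leave any green look-alike of the cap_80 alone.

How it is judged (in metres and radians):
At the end, for the whole second after the job is handed in: Pockets 1 to 4, counted from the circuit board, hold the 35, 50, 65 and 80 mm capacitors in turn, within 15 mm of the centre along and across the row, underside at most 3.5 mm above the pocket floor, upright within 0.1 rad, released, at rest; the transformer within 30 mm of its start (horizontal distance between cap_35 and board between 0.125 and 0.155 m and x of cap_35 in the frame of board between -0.015 and 0.015 m and height (world z) of cap_35 between 0.007 and 0.0135 m and angle between each of cap_35, cap_50, cap_65, cap_80's own z axis and vertical below 0.1 rad and linear speed of each of cap_35, cap_50, cap_65, cap_80 below 0.02 m/s and angular speed of each of cap_35, cap_50, cap_65, cap_80 below 0.2 rad/s and contact force between each of cap_35, cap_50, cap_65, cap_80 and the fingers below 0.05 N and horizontal distance between cap_50 and board between 0.205 and 0.235 m and x of cap_50 in the frame of board between -0.015 and 0.015 m and height (world z) of cap_50 between 0.007 and 0.0135 m and horizontal distance between cap_65 and board between 0.285 and 0.315 m and x of cap_65 in the frame of board between -0.015 and 0.015 m and height (world z) of cap_65 between 0.007 and 0.0135 m and horizontal distance between cap_80 and board between 0.365 and 0.395 m and x of cap_80 in the frame of board between -0.015 and 0.015 m and height (world z) of cap_80 between 0.007 and 0.0135 m and distance of transformer from where it was at the start of the episode below 0.03 m); the robot touches nothing.
It fails at once if the transformer is moved by more than 30 mm (distance of transformer from where it was at the start of the episode above 0.03 m).
It fails at once if the 35 mm capacitor is dropped (falls free of the fingers faster than 0.5 m/s, a fall of about 13 mm) (linear speed of cap_35 above 0.5 m/s and contact force between cap_35 and the fingers below 0.05 N).
It fails at once if the 50 mm capacitor is dropped (falls free of the fingers faster than 0.5 m/s, a fall of about 13 mm) (linear speed of cap_50 above 0.5 m/s and contact force between cap_50 and the fingers below 0.05 N).
It fails at once if the 65 mm capacitor is dropped (falls free of the fingers faster than 0.5 m/s, a fall of about 13 mm) (linear speed of cap_65 above 0.5 m/s and contact force between cap_65 and the fingers below 0.05 N).
It fails at once if the 80 mm capacitor is dropped (falls free of the fingers faster than 0.5 m/s, a fall of about 13 mm) (linear speed of cap_80 above 0.5 m/s and contact force between cap_80 and the fingers below 0.05 N).
It also fails if it takes over 96 s, if anything falls off the work surface, if the arm or the gripper's body presses on something with over 40 N, if the wrist force passes 120 N, or if a joint passes its speed limit or range.

ROBOT

A 6-joint arm with a two-finger parallel gripper is mounted at the origin on the work surface. World frame = base frame: x ahead of the robot, y to its left, z up, the work surface at z = 0. Lengths are in m, angles in degrees, forces in N, time in s.
With the tool pointing down it reaches from about 0.375 to 0.9 m from the base axis. Payload 3.1 kg.
Tool frame: the origin (TCP) lies at the very end of the fingers, on their centre line; the grasp point (between the pads) lies 19 mm behind it (grasp_offset is the distance from the TCP to the grasp point, in m); z points along the fingers, y is the direction in which the jaws open and shut (so a half turn about z gives the same grasp; the last joint's range is limited). The gripper opens to 87 mm and grips with 3 to 60 N. Pads are 19 mm wide; open, the fingers measure 117 mm over their backs; the gripper's body (75 mm by 190 mm) begins 51 mm behind the grasp point.
Start: joints at [-80.014, 30.224, 82.088, -0, 67.689, -10.227], TCP at [0.216, -0.586, 0.223] pointing down, gripper open.
Joint ranges: [-176.69, 176.69], [-43.24, 126.21], [12.49, 139.97], [-82, 262], [0, 151.66], [-163.58, 163.58]. Speed limits (degrees/s): [159.86, 159.86, 180, 180, 180, 180].

INTERFACE

Orientations are given as a 3x3 rotation matrix whose columns are the frame's x, y, z axes.
In Python, from rig import * gives the robot as it stands. The module is installed in compiled form; this text tells all that it offers.
- The arm moves only by the tool play_rows, never from a script. Its argument "plan" is a list that holds one entry, the list of rows, each a list of 7 numbers: the shift along the world's x, y, z each as a share of 5 cm, from -1 to 1, then the turn, a rotation vector about the world's x, y, z each as a share of pi rad, from -1 to 1, then the gripper's target within -1 to 1 (fully open at 1, half-way at 0, shut at -1). A call has 1 to 12 rows; each row shifts and turns the commanded pose from where the row before left it; what a row does not reach is not made up. A row lasts 1/10 s, in which the tool goes at most 50 mm and 8.59 degrees, less where a joint would pass 70% of its speed; a pose out of reach is approached as far as the arm can. A call with a number of a shift or a turn outside -1 to 1 is refused whole. A call with a gripper value outside its range is refused whole. The fingers move at their own pace and stop on an object; the grip force is fixed at half the most. Time passes only in rows, so rows that do not move let the fingers close. It gives the time, the measured TCP pose, the force and the opening at its end, in the units of the state.
- read_state(): the state, without advancing time (a new reading comes with each control period).
- capture(name): name is "side" or "top" or "wrist"; returns the picture (400x640x3 uint8, red, green, blue); there is no depth.
- camera_params(name): a dict with "intrinsics" (3x3 intrinsics, pixels), "R" (3x3) and "t" (3): a world point X has camera coordinates R X + t; the wrist camera has in their place "mount" (4x4, takes a point from camera to tool coordinates, whose origin is the TCP and whose axes are the flange's). Camera axes: x right, y down, z forward; pixel columns grow to the right and rows downward; lengths in m; the calibration is good to about 2 mm. The wrist camera is an equidistant fisheye: a pixel r from the principal point sees the ray r / f radians off the axis. A picture is of the moment at which its call begins: read the wrist's pose just before it. camera_params takes no time and is no camera call.
- hand_in(): hands the job in, once; it reports no verdict.
The state is a dict: "time_s": time; "joint_positions": joint angles; "qvel": joint speeds; "tau": joint torques, N m; "position": TCP position; "tcp_rot": TCP orientation; "force": force on the tool from outside, world axes, zero at the start; "moment": the same for the moment, N m; "opening": opening from 0.0 (shut) to 1.0 (fully open).
Only numpy, scipy, OpenCV 4.12 (cv2) and the standard library are available. Lean on these libraries where they do the work, as an engineer would, in place of code of your own. Each camera call takes 0.05 s, during which the arm holds its last target. There are 200 camera calls.

## Working session

There is one attempt and no reset: what is moved stays moved. The work goes in short steps, Python scripts to look and compute and a tool call to move; the robot and the scene stay as the last step left them, time stands still between calls to the robot, and variables do not carry over. Pictures are saved under pics/ and viewed, about 12 in all and at most 16, crops included, and the job is handed in when it is done.

Besides the shell and the picture viewer there is one more tool, called after "Call:" by a JSON object that holds its "fn" and its "kwargs", one argument or row to a line. play_rows: Moves the arm, as the interface text tells. Its arguments: {"type":"object","properties":{"plan":{"type":"array"}},"required":["plan"]}

```bash
mkdir -p pics; python3 - <<'E'
from rig import *
import cv2
for n in ("top","side"):
    cv2.imwrite(f"pics/{n}0.png",capture(n)[:,:,::-1]); print(n,camera_params(n))
s=read_state();print(s['time_s'],s['position'],s['tcp_rot'],s['opening'],s['force']);print(camera_params("wrist"))
E
```

```text
top {'intrinsics': array([[450.82978154,   0.        , 319.28371145],
       [  0.        , 450.82978154, 195.24108084],
       [  0.        ,   0.        ,   1.        ]]), 'R': array([[-0.00599268, -0.99986782,  0.01511367],
       [-0.9963292 ,  0.00467944, -0.08547642],
       [ 0.0853944 , -0.01557042, -0.99622556]]), 't': array([0.01588268, 0.54158835, 1.08364382])}
side {'intrinsics': array([[475.66150159,   0.        , 318.27621055],
       [  0.        , 475.66150159, 202.67639078],
       [  0.        ,   0.        ,   1.        ]]), 'R': array([[-0.87063866, -0.49139712, -0.02274209],
       [-0.2313507 ,  0.44982145, -0.86263406],
       [ 0.43412577, -0.74578116, -0.50531701]]), 't': array([0.48462464, 0.15422049, 0.81938561])}
0.1 [ 0.21585494 -0.58584089  0.22166371] [[ 9.38416957e-01  3.45504701e-01 -3.40696672e-04]
 [ 3.45504699e-01 -9.38415060e-01  1.91790859e-03]
 [ 3.42931547e-04 -1.91751025e-03 -9.99998103e-01]] 0.9968753323549883 [0.35665597 0.27582562 0.02959479]
{'intrinsics': array([[309.70691629,   0.        , 311.20317361],
       [  0.        , 309.70691629, 197.27984948],
       [  0.        ,   0.        ,   1.        ]]), 'mount': array([[ 1.22876819e-04, -9.55420358e-01, -2.95248920e-01,
         8.10966599e-02],
       [ 9.99999622e-01,  3.71415181e-04, -7.85712790e-04,
        -8.69319225e-04],
       [ 8.60345926e-04, -2.95248712e-01,  9.55420043e-01,
        -1.61727530e-01],
       [ 0.00000000e+00,  0.00000000e+00,  0.00000000e+00,
         1.00000000e+00]])}
```

View pics/top0.png

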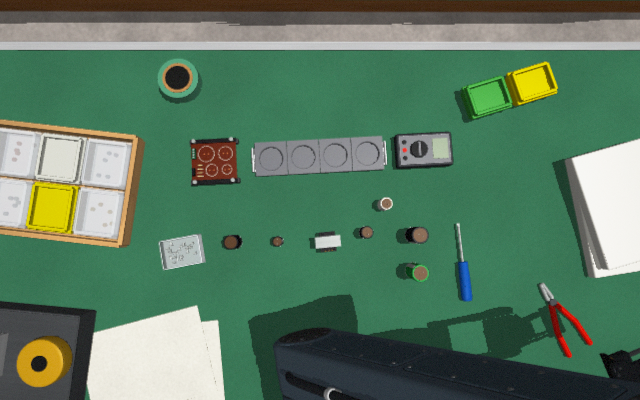

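View pics/side0.png

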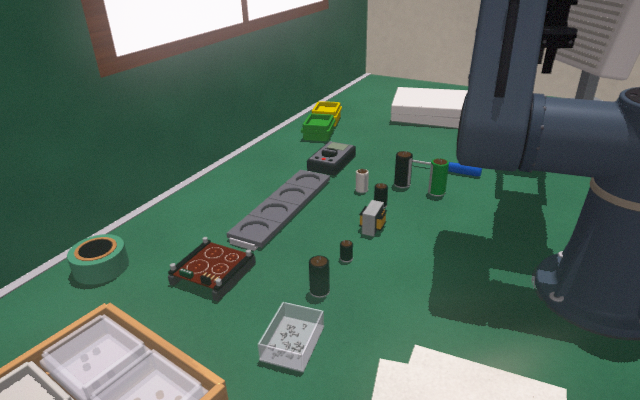

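The board is at the left end (215,162) in the top view and the multimeter at the right (423,150). The pockets are at about (271,158), (303,156), (335,155) and (368,153).

There are six cans:
- **Dark:** (232,242), (278,241), (366,232) and (417,235). These fit the four black capacitors.
- **White:** (386,204), a look-alike.
- **Green:** (418,272), a look-alike.

The transformer is at (327,242). I'll confirm with an enlarged crop.

```bash
cat > h.py <<'E'
from rig import *
import numpy as np, cv2
def ray(n,uv):
    p=camera_params(n);d=np.linalg.inv(p['intrinsics'])@[*uv,1];R=p['R']
    return -R.T@p['t'], R.T@d
def plane(n,uv,z):
    o,d=ray(n,uv); return o+d*(z-o[2])/d[2]
def wproj(X,s):
    p=camera_params("wrist");M=p['mount'];K=p['intrinsics']
    c=M[:3,:3].T@(s['tcp_rot'].T@(np.array(X)-s['position'])-M[:3,3])
    th=np.arctan2(np.hypot(*c[:2]),c[2]);return K[:2,2]+K[0,0]*th*c[:2]/np.hypot(*c[:2])
def wplane(uv,z,s):
    p=camera_params("wrist");M=p['mount'];K=p['intrinsics']
    q=(np.array(uv)-K[:2,2])/K[0,0];r=np.linalg.norm(q)
    c=np.array([*(np.sin(r)*q/r),np.cos(r)]);d=s['tcp_rot']@M[:3,:3]@c;o=s['position']+s['tcp_rot']@M[:3,3]
    return o+d*(z-o[2])/d[2]
E
python3 - <<'E'
from h import *
a=cv2.imread("pics/top0.png");b=cv2.imread("pics/side0.png")
c1=cv2.resize(a[130:290,180:460],None,fx=2.85,fy=2.85,interpolation=2);c2=cv2.resize(b[140:310,290:470],None,fx=0.8*1,fy=0.8) 
cv2.imwrite("pics/c0.png",c1)
for nm,uv,z in [("65?",(232,242),.065),("35?",(278,241),.035),("50?",(366,232),.05),("80?",(417,235),.08),("trafo",(327,242),.05),("white",(386,204),.05),("green",(418,272),.08),("board",(215,162),.037),("meter",(423,150),.045)]+[("p",u,.018) for u in [(271,158),(303,156),(335,155),(368,153)]]:
    print(nm,plane("top",uv,z).round(3))
E
```

```text
65? [0.43  0.218 0.065]
35? [0.431 0.113 0.035]
50? [ 0.451 -0.097  0.05 ]
80? [ 0.443 -0.212  0.08 ]
trafo [ 0.428 -0.004  0.05 ]
white [ 0.518 -0.146  0.05 ]
green [ 0.358 -0.212  0.08 ]
board [0.623 0.266 0.037]
meter [ 0.649 -0.24   0.045]
p [0.635 0.132 0.018]
p [0.64  0.053 0.018]
p [ 0.642 -0.027  0.018]
p [ 0.647 -0.109  0.018]
```

View pics/c0.png

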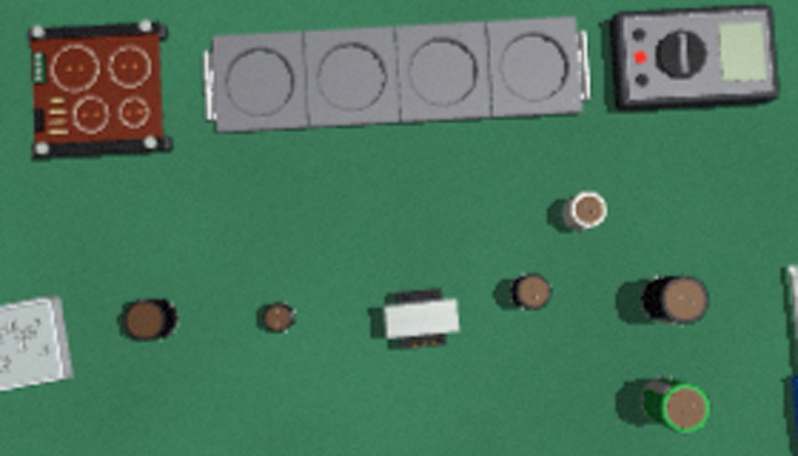

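The crop shows disc sizes growing from (278,241) to (366,232), (232,242) and (417,235), so these are the 35, 50, 65 and 80 mm caps. White and green are the decoys. Next I'll refine positions with masks in both views.

```bash
python3 - <<'E'
from h import *
a=cv2.imread("pics/top0.png");h=cv2.cvtColor(a,cv2.COLOR_BGR2HSV)
def blob(img,m,uv,r):
    k=np.zeros(m.shape,np.uint8);cv2.circle(k,uv,r,255,-1);m=m&k
    n,l,st,c=cv2.connectedComponentsWithStats(m);i=1+np.argmax(st[1:,4]);return c[i],st[i]
br=cv2.inRange(h,(0,50,60),(20,200,200))
b=cv2.imread("pics/side0.png");hb=cv2.cvtColor(b,cv2.COLOR_BGR2HSV)
for n,uv,su,z,D in [("35",(278,241),(346,243),.035,25),("50",(366,232),(381,187),.05,30),("65",(232,242),(319,261),.065,35),("80",(417,235),(403,155),.08,40)]:
    c,s=blob(a,br,uv,16);P=plane("top",c,z)
    p=camera_params("side");q=p['intrinsics']@(p['R']@P+p['t']);q=q[:2]/q[2]
    print(n,c.round(1),s[2:],"size mm",(s[2:4]*2.4).round(),"xyz",P.round(4),"side reproj",q.round(1))
    try:
        c,s=blob(b,cv2.inRange(hb,(0,50,40),(20,220,200)),su,13);print("   side blob",c.round(1),s[4],plane("side",c,z).round(4))
    except Exception as e: print(e)
g=cv2.inRange(h,(0,0,70),(180,60,150));
for zf in [1]:
    k=np.zeros_like(g);k[130:182,250:388]=255
    n,l,st,c=cv2.connectedComponentsWithStats(g&k);i=1+np.argmax(st[1:,4])
    cn=cv2.findContours((l==i).astype(np.uint8),0,2)[0][0];r=cv2.minAreaRect(cn);print(r)
    C=[plane("top",u,.018)[:2] for u in cv2.boxPoints(r)];print(np.round(C,4))
    print("mean",np.mean(C,0),[np.linalg.norm(C[i]-C[(i+1)%4]).round(4) for i in range(4)])
y=cv2.inRange(h,(0,40,40),(15,255,160));c,s=blob(a,y,(215,162),25);print("board",s,plane("top",(s[0]+s[2]/2,s[1]+s[3]/2),.03))
E
```

```text
35 [276.8 241. ] [ 9  9 60] size mm [22. 22.] xyz [0.4307 0.1159 0.035 ] side reproj [345.6 243. ]
   side blob [346.  243.2] 42 [0.4298 0.1161 0.035 ]
50 [366.6 231.8] [11 11 89] size mm [26. 26.] xyz [ 0.4514 -0.0989  0.05  ] side reproj [380.4 185.8]
   side blob [380.8 185.9] 41 [ 0.4506 -0.0986  0.05  ]
65 [230.3 241.9] [ 13  13 126] size mm [31. 31.] xyz [0.4298 0.222  0.065 ] side reproj [318.2 260.7]
   side blob [318.4 260.8] 124 [0.4294 0.2221 0.065 ]
80 [419.7 234.6] [ 14  14 156] size mm [34. 34.] xyz [ 0.444  -0.2185  0.08  ] side reproj [403.6 154.1]
   side blob [404.  154.2] 61 [ 0.4431 -0.2187  0.08  ]
((318.9335632324219, 155.6904754638672), (34.06949234008789, 131.46102905273438), 86.85504150390625)
[[ 0.675   0.1785]
 [ 0.6923 -0.1489]
 [ 0.6065 -0.152 ]
 [ 0.5898  0.1733]]
mean [0.64090178 0.01271757] [np.float64(0.3278), np.float64(0.0859), np.float64(0.3257), np.float64(0.0854)]
board [ 192  142   45   39 1447] [0.62512469 0.2689779  0.03      ]
```

Both views agree to 1 mm and the sizes fit. The pockets from the board are P1 (.635,.133), P2 (.639,.053), P3 (.643,-.027) and P4 (.647,-.107). I'll start with cap_35 and keep the jaws along y.

Call:
{"fn": "play_rows", "kwargs": {
  "plan": [
    [[0.7,1,0,0,0,-0.0187,0.4],[0.7,1,0,0,0,-0.0187,0.4],[0.7,1,0,0,0,-0.0187,0.4],[0.7,1,0,0,0,-0.0187,0.4],[0.7,1,0,0,0,-0.0187,0.4],[0.7,1,0,0,0,-0.0187,0.4],[0,1,0,0,0,0,0.4],[0,1,0,0,0,0,0.4],[0,1,0,0,0,0,0.4],[0,1,0,0,0,0,0.4],[0,1,0,0,0,0,0.4],[0,0.5,0,0,0,0,0.4]]
  ]
}}

```text
time_s: 1.3
position: [0.386, -0.0619, 0.2222]
tcp_rot: [[1.0, 0.003, -0.002], [0.003, -1.0, 0.002], [-0.002, -0.002, -1.0]]
force: [-0.8, -0.4, -0.1]
opening: 0.7
```

Call:
{"fn": "play_rows", "kwargs": {
  "plan": [
    [[0.22,0.89,0,0,0,0,0.4],[0.22,0.89,0,0,0,0,0.4],[0.22,0.89,0,0,0,0,0.4],[0.23,0.89,0,0,0,0,0.4],[0,0,-0.8,0,0,0,0.4],[0,0,-0.8,0,0,0,0.4],[0,0,-0.8,0,0,0,0.4],[0,0,0,0,0,0,0.4],[0,0,0,0,0,0,0.4]]
  ]
}}

```text
time_s: 2.2
position: [0.4321, 0.1123, 0.1023]
tcp_rot: [[1.0, 0.0, -0.002], [0.0, -1.0, 0.0], [-0.002, -0.0, -1.0]]
force: [0.0, -0.4, 0.5]
opening: 0.698
```

```bash
python3 - <<'E'
from h import *
s=read_state();print(s['position'],s['opening'])
w=capture("wrist");cv2.imwrite("pics/w0.png",w[:,:,::-1])
for n,P in {"35":(.4305,.116,.035),"tr":(.428,-.004,.05),"65":(.4296,.222,.065)}.items(): print(n,wproj(P,s))
E
```

```text
[0.43211753 0.1122871  0.10233473] 0.6975435839107716
35 [307.62829631 211.15896425]
tr [457.15770543 219.46591621]
65 [166.34185058 224.75744803]
```

View pics/w0.png

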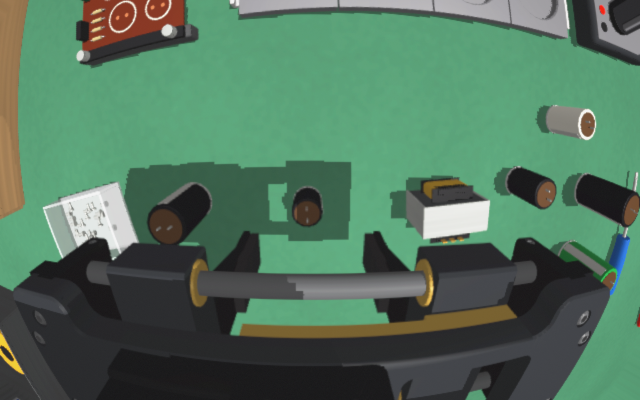

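The wrist view shows cap_35 at (307,206) between the fingers, about where predicted. Its neighbours, the 65 mm can at (178,213) and the transformer at (447,210), are clear. Descending and gripping.

Call:
{"fn": "play_rows", "kwargs": {
  "plan": [
    [[-0.03,0.07,-0.8,0,0,0,0.4],[0,0,-0.6,0,0,0,0.4],[0,0,-0.39,0,0,0,0.4],[0,0,0,0,0,0,0.4],[0,0,0,0,0,0,-1],[0,0,0,0,0,0,-1],[0,0,0,0,0,0,-1],[0,0,0,0,0,0,-1],[0,0,0,0,0,0,-1],[0,0,0,0,0,0,-1],[0,0,0,0,0,0,-1]]
  ]
}}

```text
time_s: 3.35
position: [0.4313, 0.1158, 0.0134]
tcp_rot: [[1.0, 0.0, 0.001], [0.0, -1.0, 0.0], [0.001, -0.0, -1.0]]
force: [0.0, 0.3, 5.0]
opening: 0.277
```

Call:
{"fn": "play_rows", "kwargs": {
  "plan": [
    [[0,0,0.3,0,0,0,-1],[0,0,0.6,0,0,0,-1],[0,0,0.4,0,0,0,-1],[0.5,0.05,0,0,0,0,-1],[0.8,0.05,0,0,0,0,-1],[0.8,0.05,0,0,0,0,-1],[0.8,0.06,0,0,0,0,-1],[0.7,0.06,0,0,0,0,-1],[0.47,0.06,0,0,0,0,-1],[0,0,0,0,0,0,-1],[0,0,0,0,0,0,-1]]
  ]
}}

```text
time_s: 4.45
position: [0.6332, 0.1323, 0.0771]
tcp_rot: [[1.0, 0.0, -0.003], [0.0, -1.0, -0.0], [-0.003, 0.0, -1.0]]
force: [-0.8, -0.0, -0.3]
opening: 0.277
```

```bash
python3 - <<'E'
from h import *
s=read_state();print(s['position'],s['opening'],s['force'])
w=capture("wrist");cv2.imwrite("pics/w1.png",w[:,:,::-1])
for P in [(.6347,.1326,.018),(.6388,.0527,.018),(.643,-.0272,.018),(.6471,-.1071,.018)]: print(wproj(P,s))
E
```

```text
[0.63318462 0.13228981 0.0771135 ] 0.27661482119993774 [-0.80800716 -0.04872969 -0.28618119]
[311.97484562 210.91722148]
[414.14082098 205.55000261]
[498.62639269 200.2146538 ]
[560.80452429 195.87963001]
```

View pics/w1.png

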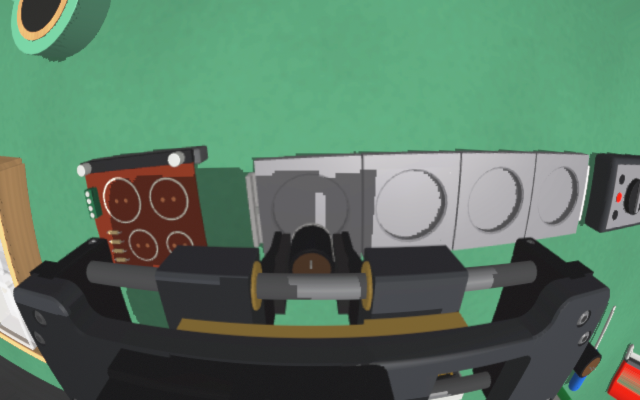

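Cap_35 is held upright at (312,262), and the pocket rims are at (310,205) and (410,204), within 5 px of prediction. Lowering.

Call:
{"fn": "play_rows", "kwargs": {
  "plan": [
    [[0.03,0.01,-0.5,0,0,0,-1],[0,0,-0.35,0,0,0,-1],[0,0,-0.1,0,0,0,-1],[0,0,-0.06,0,0,0,-1],[0,0,-0.04,0,0,0,-1],[0,0,-0.02,0,0,0,-1],[0,0,0,0,0,0,-1],[0,0,0,0,0,0,-1]]
  ]
}}

```text
time_s: 5.3
position: [0.6363, 0.1328, 0.0251]
tcp_rot: [[1.0, 0.0, 0.001], [0.0, -1.0, 0.0], [0.001, -0.0, -1.0]]
force: [0.4, -1.1, -0.4]
opening: 0.28
```

Call:
{"fn": "play_rows", "kwargs": {
  "plan": [
    [[0,0,-0.02,0,0,0,-1],[0,0,-0.015,0,0,0,-1],[0,0,0,0,0,0,-1],[0,0,0,0,0,0,-1]]
  ]
}}

```text
time_s: 5.7
position: [0.6363, 0.1328, 0.0235]
tcp_rot: [[1.0, 0.0, 0.001], [0.0, -1.0, -0.0], [0.001, 0.0, -1.0]]
force: [-1.2, -1.0, 5.1]
opening: 0.28
```

Call:
{"fn": "play_rows", "kwargs": {
  "plan": [
    [[0,0,0,0,0,0,0.2],[0,0,0,0,0,0,0.2],[0,0,0,0,0,0,0.2],[0,0,0,0,0,0,0.2],[0,0,0.5,0,0,0,0.2],[0,0,0.95,0,0,0,0.2],[0,0,0.6,0,0,0,0.4],[-0.6,-0.7,0,0,0,0,0.4],[-0.6,-0.7,0,0,0,0,0.4],[-0.6,-0.7,0,0,0,0,0.4],[-0.6,-0.7,0,0,0,0,0.4],[-0.6,-0.7,0,0,0,0,0.4]]
  ]
}}

```text
time_s: 6.9
position: [0.4848, -0.0432, 0.1254]
tcp_rot: [[1.0, 0.001, 0.001], [0.001, -1.0, -0.0], [0.001, 0.0, -1.0]]
force: [0.2, 0.1, 0.9]
opening: 0.701
```

Call:
{"fn": "play_rows", "kwargs": {
  "plan": [
    [[-0.6,-0.7,0,0,0,0,0.4],[0,0,0,0,0,0,0.4],[0,0,0,0,0,0,0.4]]
  ]
}}

```text
time_s: 7.2
position: [0.456, -0.078, 0.1254]
tcp_rot: [[1.0, -0.003, 0.001], [-0.003, -1.0, 0.0], [0.001, -0.0, -1.0]]
force: [-0.2, -0.6, 0.4]
opening: 0.701
```

Call:
{"fn": "play_rows", "kwargs": {
  "plan": [
    [[-0.1,-0.42,0,0,0,0,0.4],[0,0,-0.3,0,0,0,0.4],[0,0,-0.8,0,0,0,0.4],[0,0,-0.7,0,0,0,0.4],[0,0,-0.27,0,0,0,0.4],[0,0,0,0,0,0,0.4],[0,0,0,0,0,0,-1],[0,0,0,0,0,0,-1],[0,0,0,0,0,0,-1],[0,0,0,0,0,0,-1],[0,0,0,0,0,0,-1],[0,0,0,0,0,0,-1]]
  ]
}}

```text
time_s: 8.4
position: [0.4514, -0.0984, 0.0224]
tcp_rot: [[1.0, 0.0, 0.001], [0.0, -1.0, -0.001], [0.001, 0.001, -1.0]]
force: [-0.1, 0.1, 5.6]
opening: 0.339
```

Call:
{"fn": "play_rows", "kwargs": {
  "plan": [
    [[0,0,0.3,0,0,0,-1],[0,0,0.6,0,0,0,-1],[0,0,0.45,0,0,0,-1],[0.3,0.24,0,0,0,0,-1],[0.7,0.56,0,0,0,0,-1],[0.75,0.6,0,0,0,0,-1],[0.75,0.6,0,0,0,0,-1],[0.7,0.56,0,0,0,0,-1],[0.4,0.33,0,0,0,0,-1],[0.14,0.13,0,0,0,0,-1],[0,0,0,0,0,0,-1],[0,0,0,0,0,0,-1]]
  ]
}}

```text
time_s: 9.6
position: [0.6361, 0.0521, 0.0887]
tcp_rot: [[1.0, -0.0, -0.003], [-0.0, -1.0, -0.0], [-0.003, 0.0, -1.0]]
force: [-0.6, 0.2, -1.1]
opening: 0.335
```

Call:
{"fn": "play_rows", "kwargs": {
  "plan": [
    [[0.03,0.01,-0.5,0,0,0,-1],[0,0,-0.38,0,0,0,-1],[0,0,-0.12,0,0,0,-1],[0,0,-0.06,0,0,0,-1],[0,0,-0.05,0,0,0,-1],[0,0,-0.03,0,0,0,-1],[0,0,-0.02,0,0,0,-1],[0,0,0,0,0,0,-1],[0,0,0,0,0,0,-1]]
  ]
}}

```text
time_s: 10.5
position: [0.64, 0.053, 0.0325]
tcp_rot: [[1.0, 0.001, 0.001], [0.001, -1.0, -0.001], [0.001, 0.001, -1.0]]
force: [-2.4, -0.9, 6.0]
opening: 0.336
```

Call:
{"fn": "play_rows", "kwargs": {
  "plan": [
    [[0,0,0,0,0,0,0.2],[0,0,0,0,0,0,0.2],[0,0,0,0,0,0,0.2],[0,0,0,0,0,0,0.2],[0,0,0.4,0,0,0,0.2],[0,0,0.8,0,0,0,0.2],[0,0,0.8,0,0,0,0.5],[-0.7,0.56,0,0,0,0,0.5],[-0.7,0.56,0,0,0,0,0.5],[-0.7,0.56,0,0,0,0,0.5],[-0.7,0.56,0,0,0,0,0.5],[-0.7,0.56,0,0,0,0,0.5]]
  ]
}}

```text
time_s: 11.7
position: [0.4631, 0.1942, 0.1313]
tcp_rot: [[1.0, -0.0, 0.0], [-0.0, -1.0, 0.0], [0.0, -0.0, -1.0]]
force: [-0.5, 0.4, -0.3]
opening: 0.748
```

Call:
{"fn": "play_rows", "kwargs": {
  "plan": [
    [[-0.7,0.57,0,0,0,0,0.5],[0,0,0,0,0,0,0.5],[0,0,0,0,0,0,0.5]]
  ]
}}

```text
time_s: 12.0
position: [0.4292, 0.2225, 0.1315]
tcp_rot: [[1.0, 0.003, 0.001], [0.003, -1.0, 0.0], [0.001, -0.0, -1.0]]
force: [0.1, 0.9, 0.1]
opening: 0.747
```

Call:
{"fn": "play_rows", "kwargs": {
  "plan": [
    [[0,0,-0.3,0,0,0,0.5],[0,0,-0.8,0,0,0,0.5],[0,0,-0.6,0,0,0,0.5],[0,0,-0.23,0,0,0,0.5],[0,0,0,0,0,0,0.5],[0,0,0,0,0,0,-1],[0,0,0,0,0,0,-1],[0,0,0,0,0,0,-1],[0,0,0,0,0,0,-1],[0,0,0,0,0,0,-1],[0,0,0,0,0,0,-1],[0,0,0,0,0,0,-1]]
  ]
}}

```text
time_s: 13.2
position: [0.4299, 0.222, 0.0354]
tcp_rot: [[1.0, 0.001, 0.001], [0.001, -1.0, 0.0], [0.001, -0.0, -1.0]]
force: [0.0, 0.6, 5.8]
opening: 0.394
```

Call:
{"fn": "play_rows", "kwargs": {
  "plan": [
    [[0,0,0.4,0,0,0,-1],[0,0,0.8,0,0,0,-1],[0,0,0.8,0,0,0,-1],[0.3,-0.34,0,0,0,0,-1],[0.6,-0.7,0,0,0,0,-1],[0.6,-0.7,0,0,0,0,-1],[0.6,-0.7,0,0,0,0,-1],[0.6,-0.7,0,0,0,0,-1],[0.6,-0.7,0,0,0,0,-1],[0.5,-0.6,0,0,0,0,-1],[0.3,-0.36,0,0,0,0,-1],[0.15,-0.18,0,0,0,0,-1]]
  ]
}}

```text
time_s: 14.4
position: [0.6431, -0.0294, 0.1342]
tcp_rot: [[1.0, -0.002, 0.0], [-0.002, -1.0, -0.0], [0.0, 0.0, -1.0]]
force: [0.3, 0.3, -1.0]
opening: 0.396
```

Call:
{"fn": "play_rows", "kwargs": {
  "plan": [
    [[0,0,0,0,0,0,-1],[0,0,0,0,0,0,-1]]
  ]
}}

```text
time_s: 14.6
position: [0.6405, -0.026, 0.1342]
tcp_rot: [[1.0, 0.001, -0.003], [0.001, -1.0, 0.001], [-0.003, -0.001, -1.0]]
force: [0.2, 0.0, -1.2]
opening: 0.391
```

Call:
{"fn": "play_rows", "kwargs": {
  "plan": [
    [[0.02,-0.02,-0.3,0,0,0,-1],[0,0,-0.7,0,0,0,-1],[0,0,-0.45,0,0,0,-1],[0,0,-0.15,0,0,0,-1],[0,0,-0.08,0,0,0,-1],[0,0,-0.05,0,0,0,-1],[0,0,-0.04,0,0,0,-1],[0,0,-0.03,0,0,0,-1],[0,0,0,0,0,0,-1],[0,0,0,0,0,0,-1]]
  ]
}}

```text
time_s: 15.6
position: [0.6436, -0.0283, 0.0455]
tcp_rot: [[1.0, 0.0, 0.002], [0.0, -1.0, -0.0], [0.002, 0.0, -1.0]]
force: [-0.6, 0.0, 0.0]
opening: 0.393
```

Call:
{"fn": "play_rows", "kwargs": {
  "plan": [
    [[0,0,-0.015,0,0,0,-1],[0,0,0,0,0,0,-1],[0,0,0,0,0,0,-1]]
  ]
}}

```text
time_s: 15.9
position: [0.6437, -0.0283, 0.0455]
tcp_rot: [[1.0, 0.0, 0.002], [0.0, -1.0, -0.0], [0.002, 0.0, -1.0]]
force: [-0.3, -0.0, 5.3]
opening: 0.392
```

Call:
{"fn": "play_rows", "kwargs": {
  "plan": [
    [[0,0,0,0,0,0,0.2],[0,0,0,0,0,0,0.2],[0,0,0,0,0,0,0.2],[0,0,0,0,0,0,0.2],[0,0,0.4,0,0,0,0.2],[0,0,0.85,0,0,0,0.2],[0,0,0.85,0,0,0,0.65],[-0.67,-0.63,0,0,0,0,0.65],[-0.67,-0.63,0,0,0,0,0.65],[-0.67,-0.63,0,0,0,0,0.65],[-0.67,-0.63,0,0,0,0,0.65],[-0.67,-0.63,0,0,0,0,0.65]]
  ]
}}

```text
time_s: 17.1
position: [0.4742, -0.1866, 0.1492]
tcp_rot: [[1.0, 0.001, 0.0], [0.001, -1.0, -0.0], [0.0, 0.0, -1.0]]
force: [0.7, -0.2, -0.2]
opening: 0.824
```

Call:
{"fn": "play_rows", "kwargs": {
  "plan": [
    [[-0.65,-0.65,0,0,0,0,0.65],[0,0,0,0,0,0,0.65],[0,0,0,0,0,0,0.65]]
  ]
}}

```text
time_s: 17.4
position: [0.4427, -0.219, 0.1491]
tcp_rot: [[1.0, -0.003, 0.0], [-0.003, -1.0, 0.0], [0.0, -0.0, -1.0]]
force: [-0.1, 0.1, 0.3]
opening: 0.82
```

Call:
{"fn": "play_rows", "kwargs": {
  "plan": [
    [[0,0,-0.3,0,0,0,0.65],[0,0,-0.8,0,0,0,0.65],[0,0,-0.7,0,0,0,0.65],[0,0,-0.22,0,0,0,0.65],[0,0,0,0,0,0,0.65],[0,0,0,0,0,0,-1],[0,0,0,0,0,0,-1],[0,0,0,0,0,0,-1],[0,0,0,0,0,0,-1],[0,0,0,0,0,0,-1],[0,0,0,0,0,0,-1],[0,0,0,0,0,0,-1]]
  ]
}}

```text
time_s: 18.6
position: [0.4433, -0.2186, 0.0487]
tcp_rot: [[1.0, 0.0, 0.001], [0.0, -1.0, -0.001], [0.001, 0.001, -1.0]]
force: [0.2, 0.4, 5.7]
opening: 0.449
```

Call:
{"fn": "play_rows", "kwargs": {
  "plan": [
    [[0,0,0.4,0,0,0,-1],[0,0,0.8,0,0,0,-1],[0,0,0.8,0,0,0,-1],[0.4,0.22,0,0,0,0,-1],[0.8,0.44,0,0,0,0,-1],[0.8,0.44,0,0,0,0,-1],[0.8,0.44,0,0,0,0,-1],[0.7,0.38,0,0,0,0,-1],[0.4,0.22,0,0,0,0,-1],[0.18,0.09,0,0,0,0,-1],[0,0,0,0,0,0,-1],[0,0,0,0,0,0,-1]]
  ]
}}

```text
time_s: 19.8
position: [0.6453, -0.1071, 0.1474]
tcp_rot: [[1.0, -0.0, -0.003], [-0.0, -1.0, 0.0], [-0.003, -0.0, -1.0]]
force: [-0.3, -0.1, -1.2]
opening: 0.452
```

Call:
{"fn": "play_rows", "kwargs": {
  "plan": [
    [[0,0,-0.3,0,0,0,-1],[0,0,-0.7,0,0,0,-1],[0,0,-0.45,0,0,0,-1],[0,0,-0.15,0,0,0,-1],[0,0,-0.08,0,0,0,-1],[0,0,-0.05,0,0,0,-1],[0,0,-0.04,0,0,0,-1],[0,0,-0.03,0,0,0,-1],[0,0,0,0,0,0,-1],[0,0,0,0,0,0,-1]]
  ]
}}

```text
time_s: 20.8
position: [0.6475, -0.1068, 0.0588]
tcp_rot: [[1.0, 0.001, 0.001], [0.001, -1.0, -0.001], [0.001, 0.001, -1.0]]
force: [0.0, 0.6, 0.0]
opening: 0.454
```

Call:
{"fn": "play_rows", "kwargs": {
  "plan": [
    [[0,0,-0.015,0,0,0,-1],[0,0,0,0,0,0,-1],[0,0,0,0,0,0,-1]]
  ]
}}

```text
time_s: 21.1
position: [0.6476, -0.1069, 0.0587]
tcp_rot: [[1.0, 0.0, 0.002], [0.0, -1.0, -0.001], [0.002, 0.001, -1.0]]
force: [-1.8, -0.2, 5.8]
opening: 0.452
```

Floor contact again. I'll release, rise straight up and back away for the final check.

Call:
{"fn": "play_rows", "kwargs": {
  "plan": [
    [[0,0,0,0,0,0,0.3],[0,0,0,0,0,0,0.3],[0,0,0,0,0,0,0.3],[0,0,0,0,0,0,0.3],[0,0,0.4,0,0,0,0.3],[0,0,0.85,0,0,0,0.3],[0,0,0.95,0,0,0,0.3],[0,0,0.8,0,0,0,0.3],[-0.6,-0.7,0,0,0,0,0.3],[-0.6,-0.7,0,0,0,0,0.3],[-0.6,-0.7,0,0,0,0,0.3],[-0.6,-0.7,0,0,0,0,0.3]]
  ]
}}

```text
time_s: 22.3
position: [0.5258, -0.2476, 0.2074]
tcp_rot: [[1.0, 0.001, 0.0], [0.001, -1.0, -0.0], [0.0, 0.0, -1.0]]
force: [0.5, -0.0, -0.1]
opening: 0.649
```

Call:
{"fn": "play_rows", "kwargs": {
  "plan": [
    [[-0.5,-0.8,0,0,0,0,0.3],[-0.5,-0.8,0,0,0,0,0.3],[-0.3,-0.8,0,0,0,0,0.3],[0,0,0,0,0,0,0.3],[0,0,0,0,0,0,0.3],[0,0,0,0,0,0,0.3]]
  ]
}}

```text
time_s: 22.9
position: [0.4621, -0.3655, 0.207]
tcp_rot: [[1.0, 0.001, -0.001], [0.001, -1.0, 0.001], [-0.001, -0.001, -1.0]]
force: [-0.8, 0.4, 1.0]
opening: 0.654
```

```bash
python3 - <<'E'
from h import *
a=capture("top")[:,:,::-1].copy();b=capture("side")[:,:,::-1].copy();s=read_state();print(s['position'],s['time_s'],s['force'])
c=np.hstack([cv2.resize(a[120:260,180:460],(560,280),interpolation=2)]);d=cv2.resize(b[120:300,160:440],(560,360-60),interpolation=2)
cv2.imwrite("pics/f.png",np.vstack([c,d]))
def blob(img,uv,r,lo=(0,50,40)):
    m=cv2.inRange(cv2.cvtColor(img,cv2.COLOR_BGR2HSV),lo,(20,220,200));k=np.zeros(m.shape,np.uint8);cv2.circle(k,tuple(int(x) for x in uv),r,255,-1)
    n,l,st,c=cv2.connectedComponentsWithStats(m&k)
    if n<2: return None
    i=1+np.argmax(st[1:,4]);return c[i]
for n,P,z in [("35",(.6347,.1326),.045),("50",(.6388,.0527),.06),("65",(.643,-.0272),.075),("80",(.6471,-.1071),.09)]:
    for nm,im in(("top",a),("side",b)):
        p=camera_params(nm);q=p['intrinsics']@(p['R']@[*P,z]+p['t']);q=q[:2]/q[2];u=blob(im,q,14)
        print(n,nm,q.round(1),u,None if u is None else plane(nm,u,z).round(4),P)
E
```

```text
[ 0.46249831 -0.36513079  0.20714972] 23.0 [ 0.15340644 -1.15667852  0.08104204]
35 top [269.8 156.4] [269.85714286 156.11111111] [0.6354 0.1324 0.045 ] (0.6347, 0.1326)
35 side [252.7 216.5] [252.48780488 216.43902439] [0.6352 0.1327 0.045 ] (0.6347, 0.1326)
50 top [302.7 153.5] [302.57777778 153.17777778] [0.6396 0.0529 0.06  ] (0.6388, 0.0527)
50 side [272.5 192.7] [272.33333333 192.95555556] [0.6384 0.054  0.06  ] (0.6388, 0.0527)
65 top [336.4 150.5] [336.70634921 150.22222222] [ 0.6437 -0.028   0.075 ] (0.643, -0.0272)
65 side [290.3 171.2] [290.58823529 171.09803922] [ 0.6428 -0.028   0.075 ] (0.643, -0.0272)
80 top [371.  147.5] [370.93710692 147.        ] [ 0.6482 -0.1071  0.09  ] (0.6471, -0.1071)
80 side [306.5 151.8] [305.96491228 151.92982456] [ 0.6479 -0.1061  0.09  ] (0.6471, -0.1071)
```

View pics/f.png

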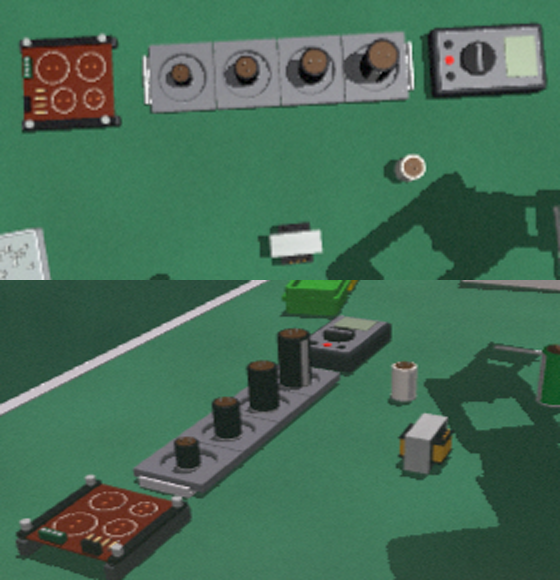

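The final picture shows all four cans upright in their pockets in height order from the board. In both views the tops lie within 1.5 mm of the pocket centres at the expected heights. The transformer and white decoy stand where they were.

```bash
python3 -c "
from rig import *
print(hand_in())"
```

```text
the job is handed in; nothing more can be done
None
```

I placed the four black capacitors on the kitting strip in height order, 35, 50, 65 and 80 mm counting out from the circuit board. I handed the job in at about 23 s of the 96 s allowed. Each one was lowered until it touched the pocket floor (5–6 N), then released, so none was dropped.

**Last checks:** the top and side cameras agree that each can's top is within about 1.5 mm of its pocket centre, at the height it should have when fully down. All four look upright. The arm had backed well clear, and none of my checks failed or disagreed. The hand-in gave no verdict.

The transformer and the white look-alike appear where they were in the final picture, though I judged that by eye and did not measure them. I did not check the green look-alike's position at the end.

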